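Feel along the rim of a bisque dish

TASK

Check the rim of the bisque baking dish for chips by feel: with the fingers closed and pointing down, run the fingertips lightly along the top of its rim, starting above the stick handle and going the shorter way round to above the flat lug. Only touch it, without gripping, lifting or shifting the dish, leave everything around and inside it where it is, and finish with the hand clear.

Things in the scene. Friction and masses are not known exactly. Their poses are not given: they have to be found in the camera images.
- dish: the work: round bisque (hard fired clay) baking dish, 0.9 kg, loose on the bat; 212 mm across the rim, 192 mm at the foot, 65 mm tall. The rim is a level rounded bead, 12 mm thick; its crest is a circle of radius 100 mm about the dish's axis, 65 mm above the origin. Origin: centre of the underside (12 mm above the table); its x axis points out along the stick handle, z up
- stick_handle (a point): middle of the dish's round stick handle (66 mm long, up to 30 mm thick), 132 mm from the dish's axis, 25 mm below the rim's top
- lug (a point): middle of the dish's other handle, a short flat lug 70 mm wide that sticks out about 21 mm, 13 mm below the rim's top (its upper face); it lies 130 degrees counterclockwise from the stick handle seen from above, the shorter way round
- bat: the round dark rubber bat the dish stands on, non-slip, fixed to the table, 250 mm across, 12 mm thick; origin at its underside's centre
- rim0 (a point): start of the trace: crest of the rim directly above the stick handle; axes as the dish's, z up
- rim1 (a point): point on the crest of the rim, 26 degrees counterclockwise (from above) from the stick handle, between rim0 and rim2; axes as the dish's, z up
- rim2 (a point): point on the crest of the rim, 52 degrees counterclockwise (from above) from the stick handle, between rim1 and rim3; axes as the dish's, z up
- rim3 (a point): point on the crest of the rim, 78 degrees counterclockwise (from above) from the stick handle, between rim2 and rim4; axes as the dish's, z up
- rim4 (a point): point on the crest of the rim, 104 degrees counterclockwise (from above) from the stick handle, between rim3 and rim5; axes as the dish's, z up
- rim5 (a point): end of the trace: crest of the rim directly above the flat lug; axes as the dish's, z up
- rib: bystander, loose: flat wooden throwing rib, 75 x 45 x 8 mm, lying loose on the dish's floor; origin under its centre, x along its length
- cup: bystander, loose: bisque cup, 64 mm across the rim, 70 mm tall, standing on the table just outside the stretch of rim to be traced (its axis 170 mm from the dish's axis); origin at its underside's centre
- pinch_bowl: bystander, loose: small bisque bowl, 80 mm across, 45 mm tall, on the table beside the dish (its axis 175 mm from the dish's axis), off the stretch to be traced; origin at its underside's centre
- glaze_jar: bystander, loose: clear capped jar, 68 mm across, 100 mm tall, on the table to the robot's left or right of the dish; origin at its underside's centre
- bowl: bystander, loose: plain round bisque bowl without handles, 110 mm across, 60 mm tall, on the table to the robot's left or right of the dish; origin at its underside's centre

How it is judged (in metres and radians):
On the way, in this order (a step that is already met when the one before it is completed fails the run):
1. the closed fingertips touch the rim's top above the stick handle (contact force between the fingers and dish above 0.3 N and horizontal distance between the grasp point and rim0 below 0.018 m and z of the grasp point in the frame of dish above 0.071 m), for 0.06 s.
2. they touch the rim's top 26 degrees round from the stick handle towards the lug (contact force between the fingers and dish above 0.3 N and horizontal distance between the grasp point and rim1 below 0.018 m and z of the grasp point in the frame of dish above 0.071 m), for 0.06 s.
3. they touch the rim's top 52 degrees round from the stick handle towards the lug (contact force between the fingers and dish above 0.3 N and horizontal distance between the grasp point and rim2 below 0.018 m and z of the grasp point in the frame of dish above 0.071 m), for 0.06 s.
4. they touch the rim's top 78 degrees round from the stick handle towards the lug (contact force between the fingers and dish above 0.3 N and horizontal distance between the grasp point and rim3 below 0.018 m and z of the grasp point in the frame of dish above 0.071 m), for 0.06 s.
5. they touch the rim's top 104 degrees round from the stick handle towards the lug (contact force between the fingers and dish above 0.3 N and horizontal distance between the grasp point and rim4 below 0.018 m and z of the grasp point in the frame of dish above 0.071 m), for 0.06 s.
6. they touch the rim's top above the flat lug (contact force between the fingers and dish above 0.3 N and horizontal distance between the grasp point and rim5 below 0.018 m and z of the grasp point in the frame of dish above 0.071 m), for 0.06 s.
At the end, for the whole second after the job is handed in: The fingertips touched the rim's top in order at all six rim points (TCP within 18 mm sideways, 6 mm or more above the rim, over 0.3 N); now the hand is clear, the dish at rest, upright (0.06 rad) and within 20 mm of its start, every bystander within 30 mm of its own (distance of each of rim0, rib, cup, pinch_bowl, glaze_jar, bowl from where it was at the start of the episode below 0.03 m and distance of dish from where it was at the start of the episode below 0.02 m and angle between dish's own z axis and vertical below 0.06 rad and linear speed of dish below 0.02 m/s and contact force between the fingers and dish below 0.1 N).
It fails at once if the dish is pressed hard (more than 30 N) (contact force between the fingers and dish above 30 N).
It fails at once if the dish is lifted or tipped: raised more than 10 mm off its bat, or tilted more than 0.1 rad (z of dish in the frame of bat above 0.022 m or angle between dish's own z axis and vertical above 0.1 rad).
It fails at once if the dish is shifted more than 20 mm, or turned so that its rim moves more than 30 mm (distance of dish from where it was at the start of the episode above 0.02 m or distance of rim0 from where it was at the start of the episode above 0.03 m).
It fails at once if a bystander is moved more than 30 mm (distance of any of rib, cup, pinch_bowl, glaze_jar, bowl from where it was at the start of the episode above 0.03 m).
It also fails if it takes over 48 s, if anything falls off the work surface, if the arm or the gripper's body presses on something with over 40 N, if the wrist force passes 120 N, or if a joint passes its speed limit or range.

ROBOT

A 6-joint arm with a two-finger parallel gripper is mounted at the origin on the work surface. World frame = base frame: x ahead of the robot, y to its left, z up, the work surface at z = 0. Lengths are in mm, angles in degrees, forces in N, time in s.
With the tool pointing down it reaches from about 275 to 875 mm from the base axis. Payload 12.5 kg.
Tool frame: the origin (TCP) lies between the finger pads, 19 mm behind the fingertips; this is the grasp point; z points along the fingers, y is the line along which they close (so a half turn about z gives the same grasp; the last joint's range is limited). The gripper opens to 85 mm and grips with 20 to 120 N. Pads are 22 mm wide; open, the fingers measure 114 mm over their backs; the gripper's body (76 mm by 85 mm) begins 54 mm behind the grasp point. The pads swing forward as they close: fully open they stand 13 mm farther back than shut.
Start: joints at [65.913, 20.094, 94.641, -0, 65.266, -4.847], TCP at [181.207, 519.277, 249.99] pointing down, gripper open.
Joint ranges: [-157.81, 157.81], [-45, 120.19], [0.68, 151.7], [-89.99, 269.99], [4.06, 180], [-164.3, 164.3]. Speed limits (degrees/s): [127.2, 127.2, 159.86, 180, 180, 180].

INTERFACE

Orientations are given as a 3x3 rotation matrix whose columns are the frame's x, y, z axes.
In Python, from plant import * gives the robot as it stands. The module is installed in compiled form; this text tells all that it offers.
- The arm moves only by the tool move_arm, never from a script. Its argument "targets" is text: rows parted by semicolons, each of 6 numbers parted by spaces: the shift along the tool's x, y, z normalised to -1 to 1, where 1 is 40 mm, then the turn, a rotation vector about the tool's x, y, z normalised to -1 to 1, where 1 is 4 degrees. In form: dx dy dz rx ry rz; .... A call has exactly 5 rows; each row shifts and turns the commanded pose from where the row before left it, along the tool's axes as they then stand; what a row does not reach is not made up. A row lasts 1/10 s, in which the tool goes at most 50 mm and 8.59 degrees, less where a joint would pass 70% of its speed; a pose out of reach is approached as far as the arm can. A call with a number of a shift or a turn outside -1 to 1 is refused whole. A call with a gripper value outside its range is refused whole. "hand" is the closure, from -1 (fully open) to 1 (shut), set as the call begins (left out, the last holds). The fingers move at their own pace and stop on an object; "force" is the grip in N (left out, the last holds). Time passes only in rows, so rows that do not move let the fingers close, or fill a call up. It gives the time, the measured TCP pose, the force, the opening and the grip force at its end, in the units of the state.
- state(): the state, without advancing time (a new reading comes with each control period).
- capture(name): name is "scene" or "side" or "wrist"; returns the picture (480x640x3 uint8, red, green, blue); there is no depth.
- camera_params(name): a dict with "K" (3x3 intrinsics, pixels), "distortion" ([k1, k2, p1, p2, k3] as OpenCV has them; the pictures are not rectified), "rvec" (rotation vector, rad) and "tvec" (3), from world to camera coordinates, as OpenCV has them. Camera axes: x right, y down, z forward; pixel columns grow to the right and rows downward; lengths in mm; the calibration is good to about 2 mm. A picture is of the moment at which its call begins: read the wrist's pose just before it. camera_params takes no time and is no camera call; for the wrist camera it gives the pose at the moment of the call.
- hand_in(): hands the job in; it is judged then, once.
The state is a dict: "time_s": time; "q": joint angles; "joint_vel": joint speeds; "joint_torque": joint torques, N m; "position": TCP position; "tool_rot": TCP orientation; "ft_force": force on the tool from outside, world axes, zero at the start; "wrist_torque": the same for the moment, N m; "grip_width": finger opening in mm; "gripper_force": force on a finger pad.
Only numpy, scipy, OpenCV 4.12 (cv2) and the standard library are available. Lean on these libraries where they do the work, as an engineer would, in place of code of your own. Each camera call takes 0.05 s, during which the arm holds its last target. There are 200 camera calls.

## Working session

There is one attempt and no reset: what is moved stays moved. The work goes in short steps, Python scripts to look and compute and a tool call to move; the robot and the scene stay as the last step left them, time stands still between calls to the robot, and variables do not carry over. Pictures are saved under pics/ and viewed, at most 10 in all, crops included, and the job is handed in when it is done.

Besides the shell and the picture viewer there is one more tool, called as a command line: name --argument value ..., lists and objects as JSON in quotes. move_arm: Moves the arm, as the interface text tells. Scaled input: -1 to 1 covers 40 mm each way for a shift and 4 degrees each way for a turn. Its arguments: {"type":"object","properties":{"targets":{"type":"string"},"hand":{"type":"number"},"force":{"type":"number"}},"required":["targets"]}

```bash
mkdir -p pics
python3 - <<'E'
from plant import *
import cv2
for n in ("scene","side"):
    im=capture(n); cv2.imwrite(f"pics/{n}0.png",im[:,:,::-1])
    p=camera_params(n); print(n,p)
s=state(); print(s["time_s"],s["position"],s["tool_rot"],s["ft_force"])
E
```

```text
scene {'K': array([[463.99316165,   0.        , 321.56335847],
       [  0.        , 463.99316165, 239.54096859],
       [  0.        ,   0.        ,   1.        ]]), 'distortion': array([-0.11629211,  0.        ,  0.        ,  0.        ,  0.        ]), 'rvec': array([ 2.07146803,  1.21318811, -0.49485054]), 'tvec': array([-275.63815026, -272.45048505, 1358.52034444])}
side {'K': array([[530.05599703,   0.        , 317.0399719 ],
       [  0.        , 530.05599703, 242.18620368],
       [  0.        ,   0.        ,   1.        ]]), 'distortion': array([-0.04401308,  0.        ,  0.        ,  0.        ,  0.        ]), 'rvec': array([ 2.07854068, -0.1153553 ,  0.06173113]), 'tvec': array([-552.77286181,  117.66814063, 1262.0755641 ])}
0.1 [181.09638205 519.03545784 249.52620772] [[-9.44144212e-01  3.29532270e-01 -4.36387916e-04]
 [ 3.29532542e-01  9.44143760e-01 -9.29887818e-04]
 [ 1.05584885e-04 -1.02175222e-03 -9.99999472e-01]] [-0.6792466   0.21819927 -0.35676677]
```

View pics/scene0.png

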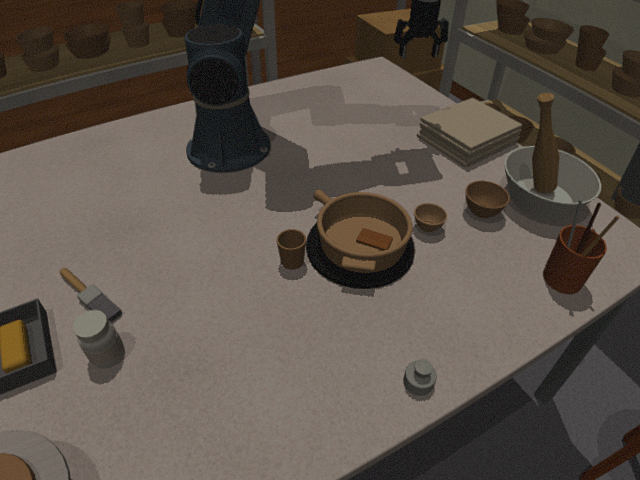

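View pics/side0.png

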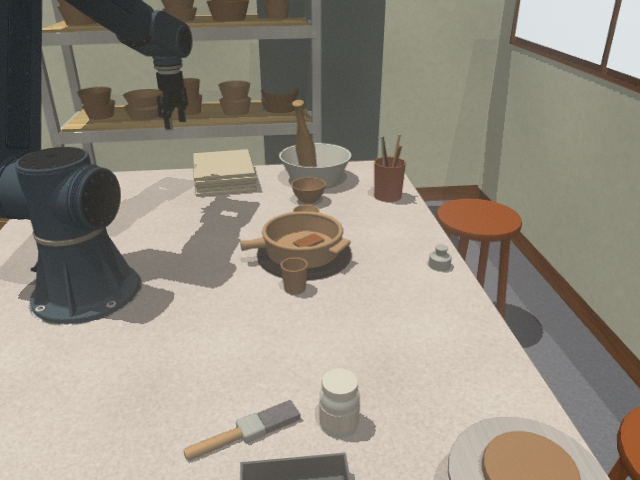

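```bash
cat > h.py <<'E'
import numpy as np, cv2
from plant import *
def cast(n,px,z):
    p=camera_params(n); R=cv2.Rodrigues(p["rvec"])[0]; t=p["tvec"]
    u=cv2.undistortPoints(np.float64(px).reshape(-1,1,2),p["K"],p["distortion"]).reshape(-1,2)
    d=np.c_[u,np.ones(len(u))]@R; c=-R.T@t
    return (c+d*((z-c[2])/d[:,2])[:,None])[:,:2]
def proj(n,X):
    p=camera_params(n); return cv2.projectPoints(np.float64(X).reshape(-1,1,3),p["rvec"],p["tvec"],p["K"],p["distortion"])[0].reshape(-1,2)
def circ(c,r,z,k=72):
    a=np.linspace(0,2*np.pi,k,endpoint=False); return np.c_[c[0]+r*np.cos(a),c[1]+r*np.sin(a),np.full(k,z)]
E
cat > m.py <<'E'
from h import *
from scipy.optimize import least_squares
out=[]
for n,(cx,cy) in dict(scene=(365,228),side=(303,238)).items():
    im=cv2.imread(f"pics/{n}0.png"); hsv=cv2.cvtColor(im,cv2.COLOR_BGR2HSV)
    m=((hsv[...,1]>85)&(hsv[...,2]>50)&(hsv[...,0]<25)).astype(np.uint8)
    roi=np.zeros_like(m); cv2.circle(roi,(cx,cy),75,1,-1); m*=roi
    N,l,st,ce=cv2.connectedComponentsWithStats(m,connectivity=4); k=l[cy,cx] or 1+np.argmax(st[1:,4])
    m=(l==k).astype(np.uint8)
    c=max(cv2.findContours(m,cv2.RETR_EXTERNAL,cv2.CHAIN_APPROX_NONE)[0],key=cv2.contourArea).reshape(-1,2).astype(float)
    P=cast(n,c,71); best=None; rng=np.random.default_rng(0)
    far=c[:,1]<cy+5; Q=P[far]
    for _ in range(3000):
        a,b=Q[rng.choice(len(Q),2,False)]; d=b-a; L=np.hypot(*d)
        if L<60 or L>210: continue
        o=np.array([-d[1],d[0]])/L*np.sqrt(106**2-L*L/4)
        for s in (1,-1):
            x=(a+b)/2+s*o; w=abs(np.hypot(*(Q-x).T)-106)<2
            if best is None or w.sum()>best[0]: best=(w.sum(),x,w)
    f=least_squares(lambda x:np.hypot(*(Q[best[2]]-x).T)-106,best[1]).x
    free=least_squares(lambda x:np.hypot(*(Q[best[2]]-x[:2]).T)-x[2],[*f,106]).x
    print(n,best[0],len(Q),f,free)
    v=im.copy(); cv2.drawContours(v,[c.astype(int)],-1,(0,255,0),1)
    for X,col in ((circ(f,106,71),(255,0,0)),(circ(f,94,71),(255,255,0))): 
        for q in proj(n,X): v[int(round(q[1])),int(round(q[0]))]=col
    out.append(cv2.resize(v[cy-75:cy+75,cx-100:cx+100],None,fx=2.7,fy=2,interpolation=cv2.INTER_NEAREST) if 0 else cv2.resize(v[cy-75:cy+75,cx-100:cx+100],None,fx=2,fy=2,interpolation=cv2.INTER_NEAREST)); 
    hp=dict(scene=[(322,197),(358,264),(291,236)],side=[(250,244),(342,245),(294,264)])[n]
    for q,z in zip(hp,(52,64,70)):
        w=cast(n,[q],z)[0]; print(q,w,np.hypot(*(w-f)),np.degrees(np.arctan2(*(w-f)[::-1])))
cv2.imwrite("pics/m.png",np.hstack(out))
E
python3 m.py
```

```text
scene 111 157 [532.96457982 121.74047815] [531.71101339 122.33736618 104.792429  ]
(322, 197) [391.07667556  95.27449347] 144.33511603042132 -169.43418639474862
(358, 264) [626.25052313  45.58741979] 120.42240454999396 -39.22614141554745
(291, 236) [492.89041043 -39.18555492] 165.8406680334542 -103.98350794662254
side 51 151 [533.2075082  118.91910802] [532.55578249 119.78013625 105.10095641]
(250, 244) [394.0296621   93.54353472] 141.4722324886035 -169.66705768771385
(342, 245) [623.39487953  40.32850033] 119.62543861468173 -41.069375085913705
(294, 264) [497.37445012 -45.97439166] 168.74203473988948 -102.26034261464484
```

View pics/m.png

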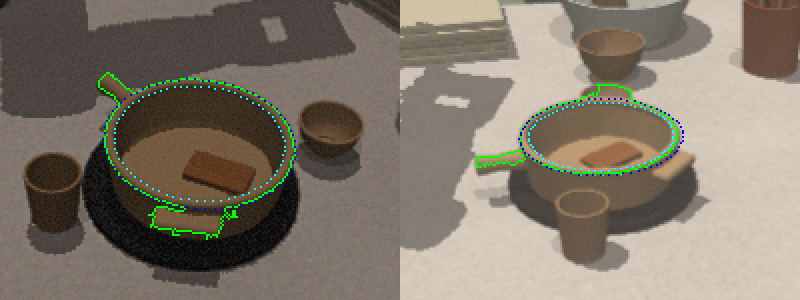

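Picture: the fitted rim circle sits on the rim in both views (centre ≈ (533, 120.5); the handle is at -169.7° and the lug at -40°, which gives the expected 130°). The cup, at (495, -43), is clear of the path. First I close the hand and square the tool to the world axes.

move_arm --targets "0 0 0 0 0 -0.96;0 0 0 0 0 -0.96;0 0 0 0 0 -0.96;0 0 0 0 0 -0.96;0 0 0 0 0 -0.96" --hand 1 --force 20

```text
time_s: 0.6
position: [181.2, 519.1, 249.7]
tool_rot: [[-1.0, -0.002, -0.0], [-0.002, 1.0, -0.001], [0.0, -0.001, -1.0]]
ft_force: [-0.4, 0.0, -0.3]
grip_width: 12.3
gripper_force: 0.0
```

move_arm --targets "-0.42 -0.69 0 0 0 0;-0.42 -0.69 0 0 0 0;-0.42 -0.69 0 0 0 0;-0.42 -0.69 0 0 0 0;-0.42 -0.69 0 0 0 0"

```text
time_s: 1.1
position: [265.5, 380.0, 249.8]
tool_rot: [[-1.0, 0.001, -0.0], [0.001, 1.0, -0.0], [0.0, -0.0, -1.0]]
ft_force: [0.6, -0.2, 0.6]
grip_width: 0.1
gripper_force: 0.0
```

move_arm --targets "-0.42 -0.69 0 0 0 0;-0.42 -0.69 0 0 0 0;-0.42 -0.69 0 0 0 0;-0.42 -0.69 0 0 0 0;-0.42 -0.69 0 0 0 0"

```text
time_s: 1.6
position: [349.4, 241.9, 249.9]
tool_rot: [[-1.0, 0.001, -0.0], [0.001, 1.0, -0.0], [0.0, -0.0, -1.0]]
ft_force: [0.8, 0.4, 0.1]
grip_width: -0.2
gripper_force: 0.0
```

move_arm --targets "-0.42 -0.69 0 0 0 0;-0.42 -0.69 0 0 0 0;-0.42 -0.69 0 0 0 0;-0.42 -0.69 0 0 0 0;-0.42 -0.69 0 0 0 0"

```text
time_s: 2.1
position: [433.3, 103.8, 249.9]
tool_rot: [[-1.0, 0.001, -0.0], [0.001, 1.0, -0.0], [0.0, -0.0, -1.0]]
ft_force: [1.0, -0.1, 0.2]
grip_width: 0.1
gripper_force: 0.0
```

move_arm --targets "-0.03 -0.03 0.9 0 0 0;0 0 0.9 0 0 0;0 0 0.9 0 0 0;0 0 0.6 0 0 0;0 0 0.3 0 0 0"

```text
time_s: 2.6
position: [433.1, 103.7, 104.1]
tool_rot: [[-1.0, 0.001, -0.003], [0.001, 1.0, -0.0], [0.003, -0.0, -1.0]]
ft_force: [0.2, -0.4, 1.1]
grip_width: 0.1
gripper_force: 0.0
```

move_arm --targets "0 0 0.04 0 0 0;0 0 0.04 0 0 0;0 0 0.04 0 0 0;0 0 0 0 0 0;0 0 0 0 0 0"

```text
time_s: 3.1
position: [434.4, 104.0, 101.8]
tool_rot: [[-1.0, 0.001, 0.001], [0.001, 1.0, 0.0], [-0.001, 0.0, -1.0]]
ft_force: [0.4, -1.2, 0.8]
grip_width: -0.1
gripper_force: 0.0
```

move_arm --targets "0 0 0.03 0 0 0;0 0 0.03 0 0 0;0 0 0.02 0 0 0;0 0 0.02 0 0 0;0 0 0 0 0 0"

```text
time_s: 3.6
position: [434.0, 103.9, 97.1]
tool_rot: [[-1.0, 0.001, -0.0], [0.001, 1.0, -0.0], [0.0, -0.0, -1.0]]
ft_force: [0.1, -0.3, -0.8]
grip_width: 0.5
gripper_force: 0.0
```

move_arm --targets "0 0 0.015 0 0 0;0 0 0 0 0 0;0 0 0.015 0 0 0;0 0 0 0 0 0;0 0 0 0 0 0"

```text
time_s: 4.1
position: [434.1, 103.9, 96.0]
tool_rot: [[-1.0, 0.001, -0.0], [0.001, 1.0, -0.0], [0.0, -0.0, -1.0]]
ft_force: [-0.6, -0.5, 0.3]
grip_width: -0.0
gripper_force: 0.0
```

move_arm --targets "0 0 0.015 0 0 0;0 0 0 0 0 0;0 0 0.01 0 0 0;0 0 0 0 0 0;0 0 0 0 0 0"

```text
time_s: 4.6
position: [434.2, 103.9, 95.5]
tool_rot: [[-1.0, 0.001, 0.0], [0.001, 1.0, 0.0], [-0.0, 0.0, -1.0]]
ft_force: [-3.1, -0.9, 10.6]
grip_width: -0.1
gripper_force: 5.3
```

Contact is at TCP z ≈ 95.5, the expected rim height. I ease off a little, then start the trace.

move_arm --targets "0 0 -0.006 0 0 0;0 0 0 0 0 0;-0.021 -0.111 0 0 0 0;-0.026 -0.110 0 0 0 0;0 0 0 0 0 0"

```text
time_s: 5.1
position: [436.5, 95.0, 95.6]
tool_rot: [[-1.0, 0.001, 0.001], [0.001, 1.0, 0.0], [-0.001, 0.0, -1.0]]
ft_force: [-0.2, -0.6, 4.4]
grip_width: -0.1
gripper_force: 2.6
```

move_arm --targets "-0.031 -0.109 0 0 0 0;-0.036 -0.107 0 0 0 0;-0.041 -0.106 0 0 0 0;-0.046 -0.104 0 0 0 0;-0.050 -0.102 0 0 0 0"

```text
time_s: 5.6
position: [444.3, 74.2, 95.6]
tool_rot: [[-1.0, 0.001, 0.0], [0.001, 1.0, 0.001], [-0.0, 0.001, -1.0]]
ft_force: [-1.0, 4.6, 7.1]
grip_width: 0.5
gripper_force: 3.2
```

move_arm --targets "-0.055 -0.099 -0.002 0 0 0;-0.059 -0.097 0 0 0 0;-0.064 -0.094 0 0 0 0;-0.068 -0.091 0 0 0 0;-0.072 -0.088 0 0 0 0"

```text
time_s: 6.1
position: [456.8, 55.4, 95.6]
tool_rot: [[-1.0, 0.001, -0.0], [0.001, 1.0, 0.001], [0.0, 0.001, -1.0]]
ft_force: [-4.5, 3.8, 7.7]
grip_width: 0.2
gripper_force: 3.8
```

move_arm --targets "-0.076 -0.084 -0.003 0 0 0;-0.079 -0.081 0 0 0 0;-0.083 -0.077 0 0 0 0;-0.087 -0.073 0 0 0 0;-0.090 -0.069 0 0 0 0"

```text
time_s: 6.6
position: [473.1, 40.0, 95.6]
tool_rot: [[-1.0, 0.001, -0.001], [0.001, 1.0, 0.0], [0.001, 0.0, -1.0]]
ft_force: [-4.4, 3.9, 7.5]
grip_width: 0.0
gripper_force: 3.9
```

move_arm --targets "-0.092 -0.066 -0.003 0 0 0;-0.095 -0.061 0 0 0 0;-0.098 -0.057 0 0 0 0;-0.100 -0.053 0 0 0 0;-0.103 -0.048 0 0 0 0"

```text
time_s: 7.1
position: [492.7, 28.4, 95.6]
tool_rot: [[-1.0, 0.001, -0.001], [0.001, 1.0, 0.0], [0.001, 0.0, -1.0]]
ft_force: [-5.4, 2.6, 7.8]
grip_width: 0.3
gripper_force: 3.7
```

move_arm --targets "-0.105 -0.042 -0.003 0 0 0;-0.107 -0.037 0 0 0 0;-0.108 -0.032 0 0 0 0;-0.110 -0.027 0 0 0 0;-0.111 -0.022 0 0 0 0"

```text
time_s: 7.6
position: [514.8, 21.9, 95.7]
tool_rot: [[-1.0, 0.001, -0.0], [0.001, 1.0, -0.0], [0.0, -0.0, -1.0]]
ft_force: [-3.5, 0.3, 5.6]
grip_width: -0.3
gripper_force: 2.5
```

move_arm --targets "-0.112 -0.018 0 0 0 0;-0.113 -0.013 0 0 0 0;-0.113 -0.008 0 0 0 0;-0.113 -0.003 0 0 0 0;-0.113 0.002 0 0 0 0"

```text
time_s: 8.1
position: [537.5, 20.3, 95.7]
tool_rot: [[-1.0, 0.001, -0.0], [0.001, 1.0, -0.0], [0.0, -0.0, -1.0]]
ft_force: [-3.6, 0.2, 5.2]
grip_width: -0.4
gripper_force: 2.4
```

move_arm --targets "-0.113 0.008 0 0 0 0;-0.113 0.013 0 0 0 0;-0.112 0.018 0 0 0 0;-0.111 0.023 0 0 0 0;-0.110 0.028 0 0 0 0"

```text
time_s: 8.6
position: [559.9, 24.0, 95.7]
tool_rot: [[-1.0, 0.001, 0.0], [0.001, 1.0, -0.0], [-0.0, -0.0, -1.0]]
ft_force: [-2.2, -0.7, 4.6]
grip_width: 0.1
gripper_force: 2.3
```

move_arm --targets "-0.109 0.033 0 0 0 0;-0.107 0.038 0 0 0 0;-0.105 0.043 0 0 0 0;-0.103 0.047 0 0 0 0;-0.101 0.052 0 0 0 0"

```text
time_s: 9.1
position: [580.9, 32.6, 95.7]
tool_rot: [[-1.0, 0.001, 0.0], [0.001, 1.0, -0.0], [-0.0, -0.0, -1.0]]
ft_force: [-3.2, -2.3, 4.8]
grip_width: -0.1
gripper_force: 2.3
```

move_arm --targets "-0.098 0.057 0 0 0 0;-0.096 0.061 0 0 0 0;-0.093 0.065 0 0 0 0;-0.090 0.069 0 0 0 0;-0.086 0.073 0 0 0 0"

```text
time_s: 9.6
position: [599.4, 45.6, 95.7]
tool_rot: [[-1.0, 0.001, 0.0], [0.001, 1.0, -0.0], [-0.0, -0.0, -1.0]]
ft_force: [-3.1, -2.4, 4.1]
grip_width: 0.1
gripper_force: 2.3
```

move_arm --targets "-0.083 0.077 0 0 0 0;-0.079 0.081 0 0 0 0;-0.076 0.084 0 0 0 0;-0.072 0.088 0 0 0 0;0 0 0 0 0 0"

```text
time_s: 10.1
position: [612.0, 59.3, 95.7]
tool_rot: [[-1.0, 0.0, 0.001], [0.0, 1.0, 0.0], [-0.001, 0.0, -1.0]]
ft_force: [1.2, 2.6, 3.1]
grip_width: -0.1
gripper_force: 1.5
```

move_arm --targets "0 0 0 0 0 0;0 0 -0.2 0 0 0;0 0 -0.7 0 0 0;0 0 -0.9 0 0 0;0 0 -0.9 0 0 0"

```text
time_s: 10.6
position: [610.9, 58.5, 204.9]
tool_rot: [[-1.0, 0.001, -0.001], [0.001, 1.0, 0.0], [0.001, 0.0, -1.0]]
ft_force: [0.8, -0.0, 0.3]
grip_width: 0.2
gripper_force: 0.0
```

move_arm --targets "0 0 -0.9 0 0 0;0 0 -0.5 0 0 0;0 0 0 0 0 0;0 0 0 0 0 0;0 0 0 0 0 0"

```text
time_s: 11.1
position: [610.8, 58.5, 258.3]
tool_rot: [[-1.0, 0.001, -0.002], [0.001, 1.0, -0.0], [0.002, -0.0, -1.0]]
ft_force: [-0.4, -0.3, -0.6]
grip_width: 0.3
gripper_force: 0.0
```

Run:
```python
from plant import *
import cv2,numpy as np
for n in ("side","scene"):
    im=capture(n)[:,:,::-1]; cv2.imwrite(f"pics/{n}1.png",im)
a,b=cv2.imread("pics/side0.png"),cv2.imread("pics/side1.png")
s=lambda i:cv2.resize(i[165:315,210:410],None,fx=2,fy=2)
cv2.imwrite("pics/cmp.png",np.hstack([s(a),s(b)]))
print(state()["position"],state()["ft_force"])
```

```text
[610.9995003   58.59693109 258.38589186] [ 1.01636816  0.21713845 -0.456402  ]
```

View pics/cmp.png

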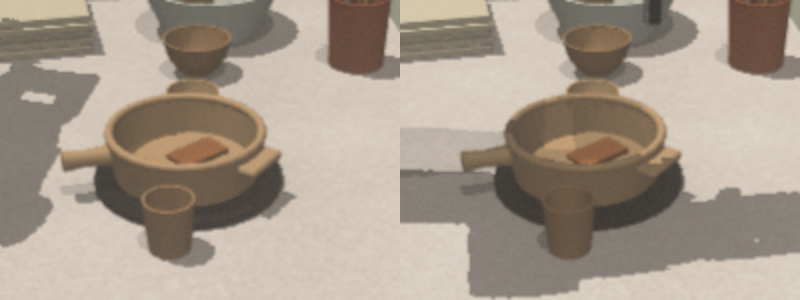

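The before and after crops match: dish, handle, lug, cup and rib are at the same pixels, and the hand is clear.

```bash
python3 -c "
from plant import *
print(hand_in())"
```

```text
the job is handed in; nothing more can be done
None
```

I traced the rim lightly from above the stick handle round to above the flat lug, reading about 3–8 N along the way after a brief 10.6 N at first touch. In the side-camera pictures the dish, cup and rib had not moved. The hand finished clear, and I handed the job in at about 11 s; no verdict came back.

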